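Scan the seedling carrier's label, then lift the carrier out to drain

ROBOT

A 7-joint arm with a two-finger parallel gripper is mounted at the origin on the work surface. World frame = base frame: x ahead of the robot, y to its left, z up, the work surface at z = 0. Lengths are in m, angles in rad, forces in N, time in s.
With the tool pointing down it reaches from about 0.4 to 0.85 m from the base axis. Payload 4.5 kg.
Tool frame: the origin (TCP) lies midway between the tips of the shut fingers; the grasp point (between the pads) lies 19 mm behind it; z points along the fingers, y is the line along which they close (so a half turn about z gives the same grasp; the last joint's range is limited). The gripper opens to 88 mm and grips with 3 to 60 N. Pads are 18 mm wide; open, the fingers measure 123 mm over their backs; the gripper's body (75 mm by 187 mm) begins 45 mm behind the grasp point.
Start: joints at [1.236, 0.689, -0.195, 1.565, 0.157, 0.902, -0.215], TCP at [0.225, -0.583, 0.239] pointing down, gripper open.
Joint ranges: [-3.01, 3.01], [-0.46, 2.08], [-1.47, 1.51], [0.13, 2.56], [-1, 4.14], [0.04, 2.09], [-2.66, 2.66]. Speed limits (rad/s): [2.57, 2.57, 3.14, 3.14, 3.14, 3.14, 3.14].

INTERFACE

Orientations are given as a unit quaternion [x, y, z, w].
In Python, from plant import sensors, eyes, finish_job gives the robot as it stands.
- The arm moves only by the tool send_rows, never from a script. Its argument "rows" is text: rows parted by semicolons, each of 4 numbers parted by spaces: the shift along the tool's x, y, z normalised to -1 to 1, where 1 is 30 cm, then the turn about the tool's z normalised to -1 to 1, where 1 is 2 pi rad. A call has 1 to 10 rows; each row is the pose to reach, as a shift and turn from the pose commanded when the call began, along the tool's axes at that moment, turning the shorter way round; what a row does not reach only later rows make up. A row lasts 1/12 s, in which the tool goes at most 41.7 mm and 7.16 degrees, less where a joint would pass 70% of its speed; a pose out of reach is approached as far as the arm can. A call with a number of a shift or a turn outside -1 to 1 is refused whole. A call with a gripper value outside its range is refused whole. "jaw" is the closure, from -1 (fully open) to 1 (shut), set as the call begins (left out, the last holds). The fingers move at their own pace and stop on an object; "force" is the grip in N (left out, the last holds). Time passes only in rows, so rows that repeat a pose let the fingers close. It gives the time, the measured TCP pose, the force, the opening and the grip force at its end, in the units of the state.
- sensors.get_state(): the state, without advancing time (a new reading comes with each control period).
- eyes.snapshot(name): name is "side" or "top" or "wrist"; returns (picture, depth): 384x512x3 uint8, red, green, blue; 384x512 float32, m along the optical axis (not along the pixel's ray), 0 where there is no reading.
- eyes.calibration(name): a dict with "fov_y" (degrees; the focal length in pixels is half the picture's height over the tangent of half this angle, whatever the lens; pixels are square), "cx", "cy" (the principal point, pixels), "world_from_camera" (4x4, takes a point from camera to world coordinates). Camera axes: x right, y down, z forward; pixel columns grow to the right and rows downward; lengths in m; the calibration is good to about 2 mm. A picture is of the moment at which its call begins: read the wrist's pose just before it. calibration takes no time and is no camera call; for the wrist camera it gives the pose at the moment of the call.
- finish_job(): hands the job in; it is judged then, once.
The state is a dict: "clock": time; "q": joint angles; "qd": joint speeds; "joint_torque": joint torques, N m; "tool_pos": TCP position; "eef_rot": TCP orientation; "contact_force": force on the tool from outside, world axes, zero at the start; "moment": the same for the moment, N m; "opening": opening from 0.0 (shut) to 1.0 (fully open); "finger_force": force on a finger pad.
Only numpy, scipy, OpenCV 4.12 (cv2) and the standard library are available. Lean on these libraries where they do the work, as an engineer would, in place of code of your own. Each camera call takes 0.05 s, during which the arm holds its last target. There are 200 camera calls.

TASK

Book out the seedling carrier: pick up the stick scanner, hold it still and upright with its window a few centimetres straight above the middle of the carrier's label for about two seconds without touching the carrier, and stand it back upright on its round rubber pad. Then take the carrier by its handle, lift it about 10 cm straight up out of the drip tray without tipping it, and finish while still holding it there, steady and level above the tray; leave the other lab ware alone.

Things in the scene. Friction and masses are not known exactly. Their poses are not given: they have to be found in the camera images.
- carrier: loose grey seedling carrier, 0.2 to 0.45 kg, balanced at the middle of its handle: open four-cell box, 130 mm (its x) by 70 mm (y) by 45 mm high, green seedlings up to 80 mm above its underside, bridged lengthwise by a handle, a thin label shelf sticking out at its +x end. Origin: centre of its underside; z up. It stands in the drip tray, long axis within 0.1 rad of the tray's
- handle (a point): middle of the carrier's handle bar, 121 mm above the carrier's underside. The bar runs along the carrier's x: 86 mm long, 12 mm thick (along the carrier's y), 22 mm tall, its top 132 mm above the carrier's underside; two end posts, inner faces 37 mm either way from the middle; 30 mm free below the bar above the leaves. Axes as the carrier's
- label (a point): middle of the white barcode label, 40 by 30 mm, face up on the label shelf (56 mm wide, 65 to 123 mm from the carrier's centre along its x): 100 mm from the carrier's centre along its +x, 45.5 mm above its underside, so 57 mm beyond the outer face of the nearer handle post. Axes as the carrier's
- drip_tray: fixed black shallow tray, 250 mm (its x) by 130 mm (its y) by 22 mm high, walls 4 mm, inner floor 4 mm above the bench. Origin: centre of its underside, on the bench
- scanner: loose white stick scanner, 0.13 to 0.25 kg, 170 mm tall, standing upright on the rubber pad. Round foot 54 mm across, 20 mm high, narrowing up to 50 mm height, then a straight grip 30 mm (its x) by 24 mm (its y) to the top. It reads straight out of its foot, along its -z; no trigger to press. Origin: centre of the foot's underside; z up along the grip
- window (a point): the scanner's reading window: centre of the foot's underside (same point as the scanner's origin)
- grip (a point): place to grip the scanner: on its axis 125 mm above the window; the straight grip reaches 45 mm above and 75 mm below this point
- pad: fixed round black rubber pad, 100 mm across, 4 mm thick. Origin: centre of its underside, on the bench
- beaker: bystander: open glass beaker, 72 mm across, 95 mm high, beyond the work. Origin: centre of its underside
- jar: bystander: amber glass jar with a cap, 60 mm across, 90 mm high, beyond the work. Origin: centre of its underside
- dish: bystander: clear flat closed dish, 90 mm across, 16 mm high, beyond the work. Origin: centre of its underside
- spatula: bystander: steel spatula with a flat slotted blade, 200 mm long, lying on the bench on the robot's right (-y), away from the work
Things that resemble listed ones, but are neither listed nor needed, are in the scene too. Of the things like the carrier, leave any that is orange; of the rest the smaller one is meant. Of the things that look like the scanner, the larger one is meant.

How it is judged:
By the outcome, as a careful person would: the job done as asked, in the order asked, and still so for the second after the job is handed in, while the arm keeps its last pose, push and grip.
It also fails if it takes over 67 s, if anything falls off the work surface, if the arm or the gripper's body presses on something with over 40 N, if the wrist force passes 120 N, or if a joint passes its speed limit or range.

## Working session

There is one attempt and no reset: what is moved stays moved. The work goes in short steps, Python scripts to look and compute and a tool call to move; the robot and the scene stay as the last step left them, time stands still between calls to the robot, and variables do not carry over. Pictures are saved under pics/ and viewed, at most 10 in all, crops included, and the job is handed in when it is done.

Besides the shell and the picture viewer there is one more tool, called after "Emit:" as name(argument=value, ...) on one line, values as JSON. send_rows: Moves the arm, as the interface text tells. Scaled input: -1 to 1 covers 30 cm each way for a shift and 2 pi rad each way for a turn. Its arguments: {"type":"object","properties":{"rows":{"type":"string"},"jaw":{"type":"number"},"force":{"type":"number"}},"required":["rows"]}

```bash
mkdir -p pics
cat > h.py <<'E'
import numpy as np, cv2
from plant import sensors, eyes, finish_job
def snap(n,f=None):
    c=eyes.calibration(n); p,d=eyes.snapshot(n)
    if f: cv2.imwrite('pics/'+f,p[...,::-1])
    return p,d,c
def world(d,c):
    h,w=d.shape; f=h/2/np.tan(np.radians(c['fov_y'])/2)
    u,v=np.meshgrid(np.arange(w),np.arange(h))
    P=np.stack([(u-c['cx'])/f*d,(v-c['cy'])/f*d,d],-1); T=np.array(c['world_from_camera'])
    W=P@T[:3,:3].T+T[:3,3]; W[d==0]=np.nan; return W
E
python3 - <<'E'
from h import *
for n in('top','side'):
    p,d,c=snap(n,n+'0.png'); np.savez(n+'0.npz',p=p,d=d,W=world(d,c)); print(n,c)
print(sensors.get_state())
E
```

```text
top {'fov_y': 54.453728098925666, 'cx': 252.3560005317625, 'cy': 194.92558815268575, 'world_from_camera': array([[-0.02702639, -0.99110149,  0.13033574,  0.3213058 ],
       [-0.99959419,  0.02796867,  0.00540425, -0.12324075],
       [-0.00900148, -0.13013679, -0.99145519,  1.30479624],
       [ 0.        ,  0.        ,  0.        ,  1.        ]])}
side {'fov_y': 46.32709209997115, 'cx': 258.8234448485739, 'cy': 185.50918388950748, 'world_from_camera': array([[ 0.92162065, -0.17642669,  0.3456718 , -0.06949779],
       [-0.38758852, -0.46377869,  0.79667086, -1.33702442],
       [ 0.01976121, -0.86820674, -0.49580898,  0.85452113],
       [ 0.        ,  0.        ,  0.        ,  1.        ]])}
{'clock': 0.1, 'q': array([ 1.23581292,  0.68988189, -0.19453844,  1.56624277,  0.15730232,
        0.90250018, -0.21510515]), 'qd': array([ 0.00072674, -0.00440843, -0.0014275 , -0.00461706, -0.00023853,
       -0.00067974, -0.00019801]), 'joint_torque': array([-2.08659600e-03, -5.28505719e+01, -1.27097692e+00, -1.53837508e+01,
       -5.24460047e-02,  2.01282979e-03,  4.10536279e-05]), 'tool_pos': array([ 0.22506304, -0.58246031,  0.23800134]), 'eef_rot': array([ 9.83039646e-01,  1.83391336e-01, -2.05146864e-04, -7.93899383e-04]), 'contact_force': array([-0.17051505,  0.55657399,  0.09138397]), 'moment': array([ 0.05882279,  0.05442073, -0.04664884]), 'finger_force': 0.0, 'opening': 0.9953682854182674}
```

View pics/top0.png

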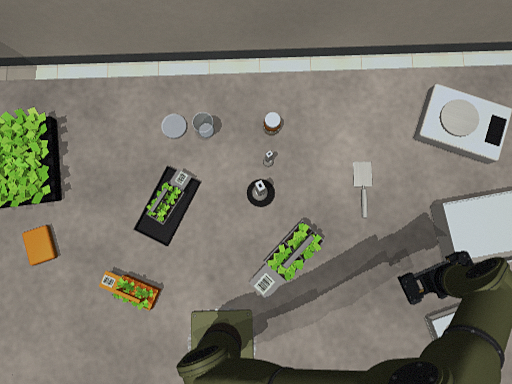

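View pics/side0.png

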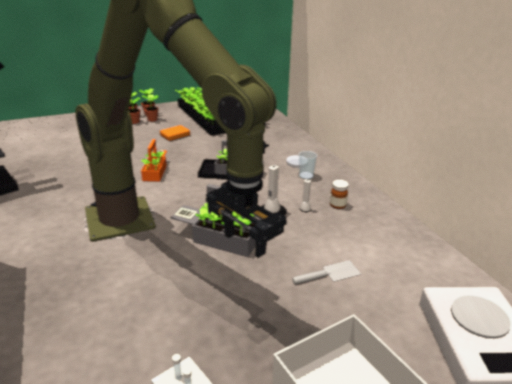

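The top view shows the tray with the small grey carrier around pixel (167,203), with its label at (181,177). The scanner on its pad is at (260,190) and the small decoy scanner at (269,157). The big decoy carrier is at (290,258) and the orange one at (132,290). In the side view the arm partly hides the work.

Run:
```python
from h import *
z=np.load('top0.npz'); p,d,W=z['p'],z['d'],z['W']
hsv=cv2.cvtColor(p,cv2.COLOR_RGB2HSV)
def roi(a,b,c,e):
    m=np.zeros(d.shape,bool); m[b:e,a:c]=1; return m
def rep(n,m):
    q=W[m&~np.isnan(W[...,0])]; r=cv2.minAreaRect((q[:,:2]*1000).astype(np.float32))
    print(n,len(q),'med',np.round(np.median(q,0),4),'zrange',np.round(np.percentile(q[:,2],[2,98]),3),'rect',np.round(r[0],1),np.round(r[1],1),round(r[2],1))
V=hsv[...,2];S=hsv[...,1]; Z=W[...,2]
T=roi(125,155,210,255)
rep('tray',T&(V<60)&(Z<.03))
rep('handle',T&(Z>.125)&(S<90))
rep('label',T&roi(170,160,200,192)&(V>140)&(S<60)&(Z>.03)&(Z<.065))
rep('carrier',T&(Z>.04)&(Z<.065)&(S<90))
P=roi(240,170,282,215)
rep('pad',P&(V<60)&(Z<.012))
rep('scantop',P&(Z>.165))
rep('scanall',P&(Z>.03))
rep('decoy',roi(255,145,285,170)&(Z>.02))
rep('bench',roi(300,120,340,160))
print(np.round(W[186:200,250:272:1,2]*1000)[::2,::2])
big=np.concatenate([cv2.resize(p[y:y+100,x:x+100],(400,400),interpolation=cv2.INTER_CUBIC) for x,y in((120,155),(215,140))],1)
cv2.imwrite('pics/crop1.png',big[...,::-1])
```

```text
tray 1552 med [0.4196 0.1844 0.0057] zrange [-0.     0.025] rect [462.4 182.4] [130.7 250.5] 62.4
handle 111 med [0.4704 0.1789 0.1358] zrange [0.127 0.14 ] rect [469.4 180.7] [12.4 82.4] 56.6
label 96 med [0.5511 0.1289 0.0504] zrange [0.046 0.055] rect [548.4 128.8] [51.6 57.7] 58.5
carrier 433 med [0.5353 0.1367 0.0493] zrange [0.041 0.055] rect [494.6 164.5] [ 71.1 188.4] 56.8
pad 360 med [ 0.4924 -0.1551  0.0048] zrange [-0.    0.01] rect [ 500.4 -145. ] [95.2 95.4] 44.0
scantop 77 med [ 0.4998 -0.1412  0.1744] zrange [0.168 0.179] rect [ 500.8 -141.4] [30.  23.7] 30.1
scanall 198 med [ 0.4932 -0.1399  0.1165] zrange [0.032 0.179] rect [ 496.5 -142.9] [48.2 38.9] 88.5
decoy 99 med [ 0.6085 -0.1744  0.0741] zrange [0.021 0.12 ] rect [ 610.5 -174.4] [28.2 25.9] 88.5
bench 1591 med [ 0.6868 -0.3629  0.0008] zrange [-0.005  0.006] rect [ 687.2 -363.3] [142.3 148.6] 87.6
[[  4.   6.   6. 165. 172. 179. 172. 177.   5.   3.   3.]
 [  5.   3.  37. 125. 177. 175. 171. 173.  28.   5.   3.]
 [  5.  26.  46.  79. 159. 175. 152. 128.  31.   4.   4.]
 [  5.  26.  43.  53. 114. 132. 106.  78.  35.   8.   9.]
 [  7.  15.  37.  48.  66.  82.  73.  45.  32.   6.   8.]
 [  5.   2.  28.  38.  46.  49.  41.  35.  10.   2.   3.]
 [  5.  nan   4.  25.  33.  32.  30.  12.   6.   3.   8.]]
```

View pics/crop1.png

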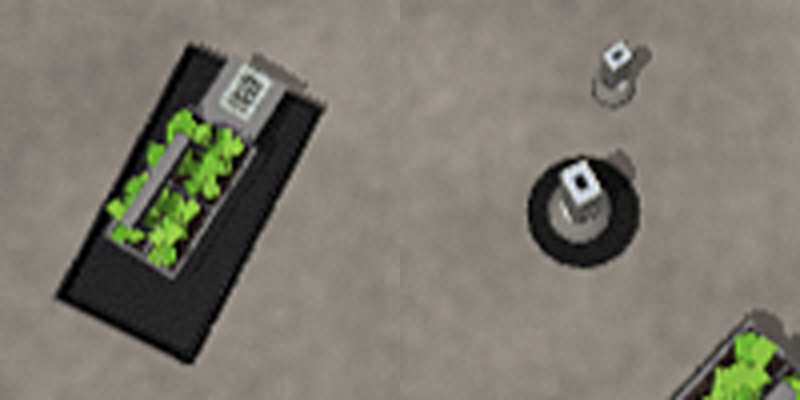

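```bash
cat >> h.py <<'E'
from scipy.spatial.transform import Rotation as R
def goal(x,y,z,yaw):
    "normalised shift and turn to TCP x,y,z, tool x axis at yaw (deg)"
    s=sensors.get_state(); M=R.from_quat(s['eef_rot']).as_matrix()
    sh=M.T@(np.array([x,y,z])-s['tool_pos'])/.3
    y0=np.degrees(np.arctan2(M[1,0],M[0,0])); t=-((yaw-y0+180)%360-180)/360
    print(np.round(sh,4),'turn',round(t,4),'yaw now',round(y0,2),'tilt',np.round(M[:,2],4))
E
python3 - <<'E'
from h import *
goal(.36,-.36,.34,30)
goal(.44,-.16,.34,30)
E
```

```text
[ 0.6869 -0.53   -0.3392] turn -0.0246 yaw now 21.13 tilt [-7.0e-04  1.5e-03 -1.0e+00]
[ 1.176  -1.0557 -0.3384] turn -0.0246 yaw now 21.13 tilt [-7.0e-04  1.5e-03 -1.0e+00]
```

Emit:
send_rows(rows="0.1 -0.1 -0.1 0; 0.2 -0.18 -0.2 -0.01; 0.3 -0.26 -0.3 -0.0246; 0.4 -0.34 -0.34 -0.0246; 0.5 -0.42 -0.34 -0.0246; 0.6 -0.5 -0.34 -0.0246; 0.69 -0.58 -0.34 -0.0246; 0.78 -0.66 -0.34 -0.0246; 0.87 -0.74 -0.34 -0.0246; 0.95 -0.82 -0.34 -0.0246", jaw=-1)

```text
clock: 0.93
tool_pos: [0.4035, -0.2479, 0.3407]
eef_rot: [0.966, 0.26, 0.0, -0.0]
contact_force: [0.5, -0.6, 1.7]
opening: 1.001
finger_force: 0.0
```

Run:
```python
from h import *
goal(.44,-.14,.34,30)
```

```text
[ 0.2859 -0.2502  0.0025] turn 0.0003 yaw now 30.1 tilt [ 2.e-04  6.e-04 -1.e+00]
```

Emit:
send_rows(rows="0.09 -0.08 0 0; 0.18 -0.16 0 0; 0.25 -0.22 0 0; 0.286 -0.25 0 0; 0.286 -0.25 0 0; 0.286 -0.25 0 0; 0.286 -0.25 0 0")

```text
clock: 1.52
tool_pos: [0.4387, -0.1443, 0.3405]
eef_rot: [0.966, 0.258, -0.001, 0.0]
contact_force: [-0.2, 0.3, 0.4]
opening: 1.003
finger_force: 0.0
```

Run:
```python
from h import *
p,d,c=snap('wrist','w1.png'); W=world(d,c); np.savez('w1.npz',p=p,d=d,W=W); print(np.round(c['world_from_camera'],3)); print(sensors.get_state()['tool_pos'])
m=(W[...,2]>.165)&(W[...,2]<.185); n,l,s,_=cv2.connectedComponentsWithStats(m.astype(np.uint8))
for i in range(1,n):
    if s[i,4]>60:
        q=W[l==i]; print(s[i],q.mean(0).round(4),cv2.minAreaRect((q[:,:2]*1000).astype(np.float32)))
```

```text
[[ 0.499 -0.837 -0.223  0.497]
 [-0.866 -0.482 -0.129 -0.112]
 [ 0.001  0.258 -0.966  0.487]
 [ 0.     0.     0.     1.   ]]
[ 0.43856739 -0.14458854  0.34047078]
[266 105  25  31 692] [ 0.5011 -0.1412  0.1739] ((501.0605163574219, -141.70068359375), (30.01110076904297, 24.076560974121094), 27.18794822692871)
[ 216  301  102   28 1001] [ 0.3009 -0.2402  0.1759] ((303.411865234375, -242.79052734375), (3.569981098175049, 122.91132354736328), 44.79951477050781)
```

View pics/w1.png

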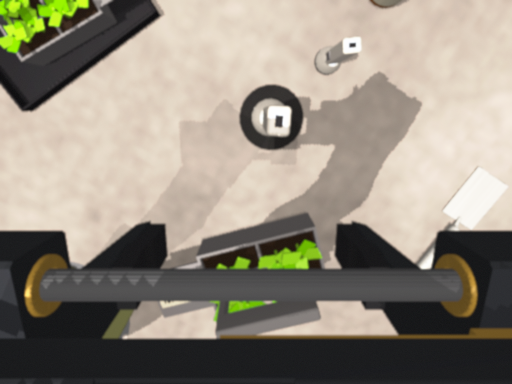

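The wrist view shows the scanner upright on its pad, its top at about (278,120), nearly aligned with the tool. Its measured position is (0.501,-0.1415), yaw about 27 deg, top at z=0.174, which matches expectation.

Run:
```python
from h import *
goal(.501,-.1415,.22,28)
goal(.501,-.1415,.122,28)
```

```text
[0.1862 0.0945 0.4014] turn 0.0051 yaw now 29.83 tilt [-1.e-03 -8.e-04 -1.e+00]
[0.1866 0.0944 0.728 ] turn 0.0051 yaw now 29.83 tilt [-1.e-03 -8.e-04 -1.e+00]
```

Emit:
send_rows(rows="0.1 0.05 0.05 0.005; 0.186 0.094 0.1 0.005; 0.186 0.094 0.15 0.005; 0.186 0.094 0.25 0.005; 0.186 0.094 0.3 0.005; 0.186 0.094 0.35 0.005; 0.186 0.094 0.4 0.005; 0.186 0.094 0.4 0.005; 0.186 0.094 0.4 0.005; 0.186 0.094 0.4 0.005")

```text
clock: 2.4
tool_pos: [0.502, -0.1404, 0.2214]
eef_rot: [0.97, 0.243, 0.0, 0.0]
contact_force: [0.6, 0.1, 0.2]
opening: 1.002
finger_force: 0.0
```

Run:
```python
from h import *
goal(.501,-.1415,.122,28)
```

```text
[-0.0048  0.0012  0.3313] turn 0.0003 yaw now 28.1 tilt [ 1.e-03 -6.e-04 -1.e+00]
```

Emit:
send_rows(rows="-0.004 0.001 0.06 0; -0.004 0.001 0.12 0; -0.004 0.001 0.18 0; -0.004 0.001 0.23 0; -0.004 0.001 0.28 0; -0.004 0.001 0.31 0; -0.004 0.001 0.33 0; -0.004 0.001 0.33 0; -0.004 0.001 0.33 0; -0.004 0.001 0.33 0")

```text
clock: 3.23
tool_pos: [0.5015, -0.1405, 0.1226]
eef_rot: [0.97, 0.243, 0.001, 0.0]
contact_force: [-0.4, 0.9, 0.3]
opening: 1.003
finger_force: 0.0
```

Emit:
send_rows(rows="0 0 0 0; 0 0 0 0; 0 0 0 0; 0 0 0 0; 0 0 0 0; 0 0 0 0; 0 0 0 0; 0 0 0 0; 0 0 0 0; 0 0 0 0", jaw=1, force=25)

```text
clock: 4.07
tool_pos: [0.5008, -0.1404, 0.1217]
eef_rot: [0.97, 0.243, 0.0, 0.0]
contact_force: [2.7, -0.9, -1.7]
opening: 0.271
finger_force: 25.3
```

Emit:
send_rows(rows="0 0 -0.02 0; 0 0 -0.06 0; 0 0 -0.12 0; 0 0 -0.18 0; 0 0 -0.24 0; 0 0 -0.3 0; 0 0 -0.34 0; 0 0 -0.36 0; 0 0 -0.36 0; 0 0 -0.36 0")

```text
clock: 4.9
tool_pos: [0.5004, -0.1403, 0.2295]
eef_rot: [0.97, 0.244, -0.0, -0.0]
contact_force: [0.2, 0.4, -1.7]
opening: 0.274
finger_force: 24.9
```

Run:
```python
from h import *
s=sensors.get_state();print(s['tool_pos'],s['contact_force'],s['opening'])
p,d,c=snap('top'); W=world(d,c)
hsv=cv2.cvtColor(p,cv2.COLOR_RGB2HSV); V=hsv[...,2];S=hsv[...,1]; Z=W[...,2]
m=np.zeros(d.shape,bool); m[155:255,125:210]=1
m&=(Z>.043)&(Z<.056)&(S<90); 
m=(cv2.connectedComponentsWithStats(m.astype(np.uint8)))
# label: bright pixels, cast on z=.0495
f=192/np.tan(np.radians(c['fov_y'])/2);T=np.array(c['world_from_camera'])
def ray(u,v,z):
    g=T[:3,:3]@np.array([(u-c['cx'])/f,(v-c['cy'])/f,1]); return T[:3,3]+g*(z-T[2,3])/g[2]
r=p[160:195,165:200]; b=(r.min(2)>150).astype(np.uint8); b=cv2.morphologyEx(b,cv2.MORPH_CLOSE,np.ones((5,5),np.uint8))
k=max(cv2.findContours(b,0,2)[0],key=cv2.contourArea)[:,0]+[165,160]
q=np.array([ray(u,v,.0495)[:2] for u,v in k])*1000
print('label',cv2.minAreaRect(q.astype(np.float32)),k.min(0),k.max(0))
print(p[165:192:2,172:192:2].min(2))
```

```text
[ 0.5004294  -0.14031172  0.22950193] [ 0.16400069  0.4110702  -1.74944312] 0.2743486319338515
label ((552.8314819335938, 126.8126220703125), (31.88487434387207, 42.41642379760742), 56.160770416259766) [175 171] [187 185]
[[134 131 131 136 134 134 131 135 138 142]
 [ 85 117 139 141 140 138 143 141 142 140]
 [ 26  57  80 135 137 135  89 124 147 143]
 [ 36  23 121 136 164 118  92  89  93 123]
 [ 29  64 139 137 183 165 181 132  84  88]
 [ 31 135 134 196 131 126 139 216 142 113]
 [107 138 163 182 144  89 118 189 136 143]
 [143 137 187 121 108 173 200 141 141  66]
 [137 134 189 116 150 170 141 137 126  16]
 [142 135 136 158 178 190 131 142  24  23]
 [110 112 119 140 137 146 142  79  11  22]
 [ 35  49  81  83 116 142 129   4  19  41]
 [ 39  38  65  54 100  95  25  26  25  42]
 [ 23  45  74  73  67  66  33  25  25  39]]
```

Run:
```python
from h import *
goal(.553,.1265,.26,28)
goal(.553,.1265,.202,28)
```

```text
[ 0.5752 -0.7007 -0.1033] turn 0.0005 yaw now 28.19 tilt [-1.5e-03  1.0e-04 -1.0e+00]
[ 0.5754 -0.7005  0.09  ] turn 0.0005 yaw now 28.19 tilt [-1.5e-03  1.0e-04 -1.0e+00]
```

Emit:
send_rows(rows="0.02 -0.02 -0.03 0; 0.06 -0.07 -0.08 0; 0.12 -0.14 -0.1 0; 0.18 -0.22 -0.1 0; 0.24 -0.3 -0.1 0; 0.31 -0.38 -0.1 0; 0.38 -0.46 -0.1 0; 0.44 -0.54 -0.1 0; 0.49 -0.6 -0.1 0; 0.53 -0.64 -0.1 0")

```text
clock: 5.78
tool_pos: [0.5496, 0.1086, 0.2596]
eef_rot: [0.969, 0.246, -0.0, -0.001]
contact_force: [-0.6, -0.5, -2.6]
opening: 0.276
finger_force: 24.9
```

Run:
```python
from h import *
goal(.553,.1265,.202,28)
```

```text
[ 0.0384 -0.0466  0.192 ] turn 0.0012 yaw now 28.45 tilt [-0.0012  0.002  -1.    ]
```

Emit:
send_rows(rows="0.02 -0.03 0 0; 0.04 -0.05 0.01 0; 0.045 -0.058 0.04 0; 0.045 -0.058 0.08 0; 0.045 -0.058 0.12 0; 0.045 -0.058 0.15 0; 0.045 -0.058 0.175 0; 0.045 -0.058 0.19 0; 0.045 -0.058 0.19 0; 0.045 -0.058 0.19 0")

```text
clock: 6.62
tool_pos: [0.554, 0.1255, 0.2027]
eef_rot: [0.97, 0.243, -0.0, 0.0]
contact_force: [0.3, -0.3, -1.5]
opening: 0.272
finger_force: 24.9
```

Run:
```python
from h import *
goal(.553,.1265,.202,28)
p,d,c=snap('side','s2.png'); W=world(d,c)
q,dd,_=snap('wrist')
cv2.imwrite('pics/s2.png',np.concatenate([cv2.resize(p[90:240,150:350],(400,300)),cv2.resize(q,(400,300))],1)[...,::-1])
```

```text
[-0.0015 -0.0045  0.0023] turn 0.0005 yaw now 28.17 tilt [-0.e+00 -1.e-04 -1.e+00]
```

View pics/s2.png

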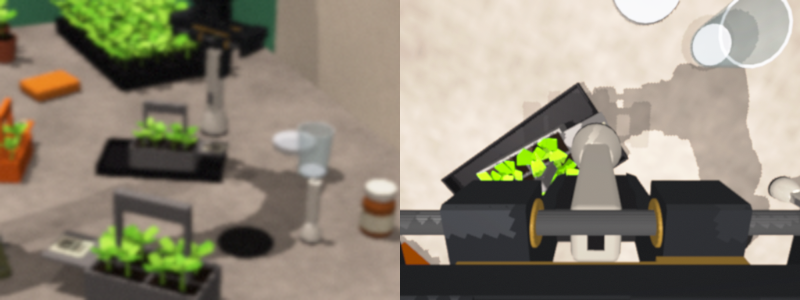

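The crops show the scanner upright in the gripper, its foot over the label shelf (left crop at about (213,130)) and clear of the leaves. I'll hold it there.

Emit:
send_rows(rows="0 0 0 0; 0 0 0 0; 0 0 0 0; 0 0 0 0; 0 0 0 0; 0 0 0 0; 0 0 0 0; 0 0 0 0; 0 0 0 0; 0 0 0 0")

```text
clock: 7.55
tool_pos: [0.554, 0.1258, 0.2027]
eef_rot: [0.97, 0.244, 0.0, 0.0]
contact_force: [0.1, -0.1, -2.6]
opening: 0.27
finger_force: 24.9
```

Emit:
send_rows(rows="0 0 0 0; 0 0 0 0; 0 0 0 0; 0 0 0 0; 0 0 0 0; 0 0 0 0; 0 0 0 0; 0 0 0 0; 0 0 0 0; 0 0 0 0")

```text
clock: 8.38
tool_pos: [0.554, 0.1257, 0.2027]
eef_rot: [0.97, 0.244, 0.0, 0.0]
contact_force: [-0.4, -0.9, -2.9]
opening: 0.271
finger_force: 24.9
```

Emit:
send_rows(rows="0 0 0 0; 0 0 0 0; 0 0 0 0; 0 0 0 0; 0 0 0 0; 0 0 0 0; 0 0 0 0; 0 0 0 0")

```text
clock: 9.05
tool_pos: [0.5539, 0.1257, 0.2027]
eef_rot: [0.97, 0.244, -0.0, 0.0]
contact_force: [-0.1, 0.5, -2.8]
opening: 0.269
finger_force: 24.9
```

Run:
```python
from h import *
goal(.553,.1265,.26,28)
goal(.5,-.143,.26,28)
goal(.5,-.143,.1215,28)
```

```text
[-0.0016 -0.0037 -0.191 ] turn 0.0005 yaw now 28.19 tilt [-0.e+00 -1.e-04 -1.e+00]
[-0.5816  0.7046 -0.191 ] turn 0.0005 yaw now 28.19 tilt [-0.e+00 -1.e-04 -1.e+00]
[-0.5816  0.7046  0.2707] turn 0.0005 yaw now 28.19 tilt [-0.e+00 -1.e-04 -1.e+00]
```

Emit:
send_rows(rows="0 0 -0.03 0; 0 0 -0.1 0; -0.02 0.02 -0.16 0; -0.06 0.07 -0.19 0; -0.12 0.14 -0.19 0; -0.18 0.22 -0.19 0; -0.25 0.3 -0.19 0; -0.32 0.38 -0.19 0; -0.39 0.46 -0.19 0; -0.45 0.54 -0.19 0")

```text
clock: 9.88
tool_pos: [0.5106, -0.0826, 0.2605]
eef_rot: [0.97, 0.243, -0.0, 0.0]
contact_force: [1.0, 0.3, -1.5]
opening: 0.268
finger_force: 24.9
```

Emit:
send_rows(rows="-0.05 0.06 0 0; -0.09 0.11 0 0; -0.12 0.15 0 0; -0.131 0.164 0 0; -0.131 0.164 0.05 0; -0.131 0.164 0.12 0; -0.131 0.164 0.19 0; -0.131 0.164 0.26 0; -0.131 0.164 0.32 0; -0.131 0.164 0.35 0")

```text
clock: 10.72
tool_pos: [0.4996, -0.1416, 0.1533]
eef_rot: [0.97, 0.244, -0.001, -0.001]
contact_force: [-0.2, -0.1, -2.0]
opening: 0.271
finger_force: 24.9
```

Run:
```python
from h import *
goal(.5,-.143,.1225,28)
```

```text
[-0.0009  0.005   0.1026] turn 0.0007 yaw now 28.26 tilt [-0.002  0.001 -1.   ]
```

Emit:
send_rows(rows="0 0.004 0.03 0; 0 0.004 0.05 0; 0 0.004 0.07 0; 0 0.004 0.08 0; 0 0.004 0.087 0; 0 0.004 0.092 0; 0 0.004 0.096 0; 0 0.004 0.1 0; 0 0.004 0.1 0; 0 0.004 0.1 0")

```text
clock: 11.55
tool_pos: [0.5007, -0.1439, 0.1248]
eef_rot: [0.97, 0.243, 0.0, 0.0]
contact_force: [0.3, -0.6, -2.2]
opening: 0.27
finger_force: 24.9
```

Emit:
send_rows(rows="0 0 0.003 0; 0 0 0.006 0; 0 0 0.009 0; 0 0 0.011 0; 0 0 0.011 0; 0 0 0.011 0")

```text
clock: 12.05
tool_pos: [0.5008, -0.1438, 0.1216]
eef_rot: [0.97, 0.244, 0.0, 0.0]
contact_force: [-0.2, -0.2, 1.6]
opening: 0.27
finger_force: 24.9
```

Emit:
send_rows(rows="0 0 0 0; 0 0 0 0; 0 0 0 0; 0 0 0 0; 0 0 0 0; 0 0 0 0; 0 0 0 0; 0 0 0 0; 0 0 0 0; 0 0 0 0", jaw=-1)

```text
clock: 12.88
tool_pos: [0.5007, -0.1438, 0.1214]
eef_rot: [0.97, 0.244, 0.0, 0.0]
contact_force: [0.2, -0.4, -0.3]
opening: 0.992
finger_force: 0.0
```

Emit:
send_rows(rows="0 0 -0.02 0; 0 0 -0.06 0; 0 0 -0.12 0; 0 0 -0.2 0; 0 0 -0.3 0; 0 0 -0.4 0; 0 0 -0.5 0; 0 0 -0.58 0; 0 0 -0.6 0; 0 0 -0.6 0")

```text
clock: 13.72
tool_pos: [0.5017, -0.144, 0.3035]
eef_rot: [0.97, 0.243, 0.002, 0.001]
contact_force: [-0.5, -0.3, -1.3]
opening: 1.002
finger_force: 0.0
```

Run:
```python
from h import *
goal(.42,.14,.3,-33.5)
p,d,c=snap('side'); q,d2,c2=snap('wrist'); W=world(d2,c2)
m=(W[...,2]>.165)&(W[...,2]<.185); n,l,s,_=cv2.connectedComponentsWithStats(m.astype(np.uint8))
for i in range(1,n):
    if s[i,4]>60:
        w=W[l==i]; print(s[i],w.mean(0).round(4),cv2.minAreaRect((w[:,:2]*1000).astype(np.float32)))
cv2.imwrite('pics/s3.png',np.concatenate([cv2.resize(p[90:240,150:350],(400,300)),cv2.resize(q,(400,300))],1)[...,::-1])
```

```text
[ 0.2069 -0.963   0.0093] turn 0.1713 yaw now 28.18 tilt [ 0.0045 -0.0011 -1.    ]
[238 166  26  33 800] [ 0.5019 -0.1441  0.1738] ((500.689697265625, -144.88339233398438), (30.557870864868164, 23.82206153869629), 27.638036727905273)
```

View pics/s3.png

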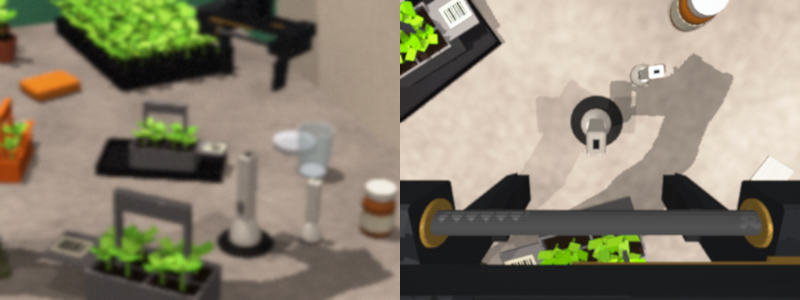

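The side crop shows the scanner standing upright on the pad at (245,235). The wrist measurement puts its top at (0.501,-0.145), z=0.174, so it is vertical and centred. Now the carrier.

Run:
```python
from h import *
goal(.42,.213,.32,-33.5)
```

```text
[ 0.3269 -1.1742 -0.0639] turn 0.1713 yaw now 28.18 tilt [-0.0014  0.     -1.    ]
```

Emit:
send_rows(rows="0.02 -0.06 -0.06 0.015; 0.04 -0.15 -0.06 0.03; 0.07 -0.25 -0.06 0.05; 0.1 -0.35 -0.06 0.07; 0.13 -0.46 -0.06 0.09; 0.16 -0.57 -0.06 0.11; 0.19 -0.68 -0.06 0.13; 0.22 -0.79 -0.06 0.15; 0.25 -0.9 -0.06 0.165; 0.28 -1 -0.06 0.1713")

```text
clock: 14.65
tool_pos: [0.431, 0.1618, 0.3177]
eef_rot: [0.957, -0.29, -0.002, 0.001]
contact_force: [0.1, -0.3, -0.4]
opening: 1.002
finger_force: 0.0
```

Run:
```python
from h import *
goal(.42,.213,.32,-33.5)
```

```text
[-0.1254 -0.1217 -0.0079] turn -0.0005 yaw now -33.69 tilt [-0.0037 -0.0017 -1.    ]
```

Emit:
send_rows(rows="-0.04 -0.04 0 0; -0.08 -0.08 0 0; -0.11 -0.11 0 0; -0.12 -0.12 0 0; -0.12 -0.12 0 0; -0.12 -0.12 0 0")

```text
clock: 15.15
tool_pos: [0.4224, 0.2093, 0.3185]
eef_rot: [0.958, -0.288, -0.0, 0.001]
contact_force: [-0.6, -1.0, 0.0]
opening: 1.001
finger_force: 0.0
```

Run:
```python
from h import *
q,d,c=snap('wrist','w4.png'); W=world(d,c); Z=W[...,2]; S=cv2.cvtColor(q,cv2.COLOR_RGB2HSV)[...,1]
for lo,hi in((.127,.145),(.043,.056)):
    m=(Z>lo)&(Z<hi)&(S<80); m[225:]=0; n,l,s,_=cv2.connectedComponentsWithStats(m.astype(np.uint8))
    for i in range(1,n):
        if s[i,4]>200:
            w=W[l==i]; print(lo,s[i],w.mean(0).round(4),cv2.minAreaRect((w[:,:2]*1000).astype(np.float32)))
goal(.42,.213,.32,-33.5)
```

```text
0.127 [243  77  11  83 861] [0.4724 0.1789 0.1363] ((470.9104919433594, 180.34158325195312), (10.814149856567383, 84.83901977539062), 56.676971435546875)
0.043 [ 226   15   50   72 2356] [0.5483 0.1286 0.0497] ((537.0696411132812, 132.73963928222656), (61.799583435058594, 84.25464630126953), 57.79439163208008)
[-0.0151 -0.0065 -0.0042] turn -0.0002 yaw now -33.56 tilt [-0.0012 -0.0017 -1.    ]
```

View pics/w4.png

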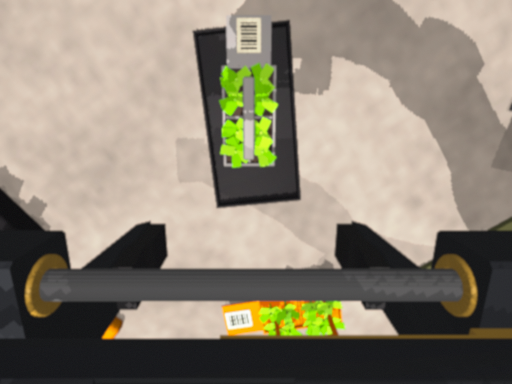

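The wrist view shows the handle bar at about (249,118), aligned with the tool. Measured, it is at (0.4705,0.1805), yaw -33.4 deg, top at z=0.136, which matches expectation.

Run:
```python
from h import *
goal(.4705,.1805,.18,-33.4)
```

```text
[ 0.1851 -0.0102  0.4624] turn -0.0004 yaw now -33.56 tilt [-0.0012 -0.0017 -1.    ]
```

Emit:
send_rows(rows="0.06 -0.005 0.03 0; 0.13 -0.01 0.1 0; 0.17 -0.01 0.18 0; 0.185 -0.01 0.26 0; 0.185 -0.01 0.34 0; 0.185 -0.01 0.4 0; 0.185 -0.01 0.44 0; 0.185 -0.01 0.46 0; 0.185 -0.01 0.46 0; 0.185 -0.01 0.46 0")

```text
clock: 16.03
tool_pos: [0.4711, 0.1813, 0.1816]
eef_rot: [0.957, -0.289, 0.0, 0.0]
contact_force: [0.0, -0.2, 0.3]
opening: 1.0
finger_force: 0.0
```

Run:
```python
from h import *
goal(.4705,.1805,.106,-33.4)
```

```text
[-2.000e-04  3.500e-03  2.521e-01] turn -0.0004 yaw now -33.56 tilt [ 1.e-04 -1.e-04 -1.e+00]
```

Emit:
send_rows(rows="0 0.002 0.04 0; 0 0.003 0.09 0; 0 0.003 0.14 0; 0 0.003 0.18 0; 0 0.003 0.21 0; 0 0.003 0.23 0; 0 0.003 0.245 0; 0 0.003 0.25 0; 0 0.003 0.25 0; 0 0.003 0.25 0")

```text
clock: 16.87
tool_pos: [0.4706, 0.1814, 0.1068]
eef_rot: [0.958, -0.288, 0.0, -0.0]
contact_force: [-0.1, -0.6, 0.2]
opening: 0.998
finger_force: 0.0
```

Emit:
send_rows(rows="0 0 0 0; 0 0 0 0; 0 0 0 0; 0 0 0 0; 0 0 0 0; 0 0 0 0; 0 0 0 0; 0 0 0 0; 0 0 0 0; 0 0 0 0", jaw=1, force=35)

```text
clock: 17.7
tool_pos: [0.4703, 0.1813, 0.1064]
eef_rot: [0.958, -0.288, 0.0, 0.0]
contact_force: [0.5, 0.7, 0.2]
opening: 0.272
finger_force: 0.0
```

Emit:
send_rows(rows="0 0 0 0; 0 0 0 0; 0 0 0 0; 0 0 0 0")

```text
clock: 18.03
tool_pos: [0.47, 0.181, 0.1063]
eef_rot: [0.958, -0.288, -0.0, 0.0]
contact_force: [-0.6, -0.7, -0.7]
opening: 0.131
finger_force: 35.0
```

Emit:
send_rows(rows="0 0 0 0; 0 0 -0.01 0; 0 0 -0.03 0; 0 0 -0.055 0; 0 0 -0.085 0; 0 0 -0.115 0; 0 0 -0.145 0; 0 0 -0.175 0; 0 0 -0.205 0; 0 0 -0.235 0")

```text
clock: 18.87
tool_pos: [0.4703, 0.1813, 0.178]
eef_rot: [0.958, -0.288, 0.0, -0.0]
contact_force: [1.5, -0.1, -1.8]
opening: 0.131
finger_force: 35.0
```

Emit:
send_rows(rows="0 0 -0.03 0; 0 0 -0.055 0; 0 0 -0.075 0; 0 0 -0.09 0; 0 0 -0.1 0; 0 0 -0.1 0; 0 0 -0.1 0; 0 0 -0.1 0; 0 0 -0.1 0; 0 0 -0.1 0")

```text
clock: 19.7
tool_pos: [0.4701, 0.1812, 0.2066]
eef_rot: [0.958, -0.288, -0.0, 0.0]
contact_force: [-0.2, 0.0, -3.8]
opening: 0.133
finger_force: 35.0
```

Emit:
send_rows(rows="0 0 0 0; 0 0 0 0; 0 0 0 0; 0 0 0 0; 0 0 0 0; 0 0 0 0")

```text
clock: 20.2
tool_pos: [0.4703, 0.1813, 0.2069]
eef_rot: [0.958, -0.288, 0.0, 0.0]
contact_force: [0.0, -0.1, -3.1]
opening: 0.132
finger_force: 35.0
```

Run:
```python
from h import *
s=sensors.get_state();print(s['tool_pos'],s['contact_force'],s['moment'])
p,d,c=snap('side'); q,d2,c2=snap('wrist')
W=world(d2,c2); S=cv2.cvtColor(q,cv2.COLOR_RGB2HSV)[...,1]
m=(W[...,2]>.13)&(W[...,2]<.17)&(S<60); m[225:]=0; w=W[m]
print(len(w),w.mean(0), np.percentile(w[:,2],[5,50,95]))
A=np.c_[w[:,:2]-w[:,:2].mean(0),np.ones(len(w))]; print('plane',np.linalg.lstsq(A,w[:,2],rcond=None)[0])
cv2.imwrite('pics/s5.png',np.concatenate([cv2.resize(p[90:240,150:350],(400,300)),cv2.resize(q,(400,300))],1)[...,::-1])
```

```text
[0.47027311 0.18129918 0.20691237] [ 0.02473334 -0.13021745 -3.05976966] [ 0.08639586  0.03944002 -0.02253124]
10241 [0.54479528 0.13171675 0.15018584] [0.14870432 0.1504019  0.15182458]
plane [ 0.01720999 -0.02258234  0.15018584]
```

View pics/s5.png

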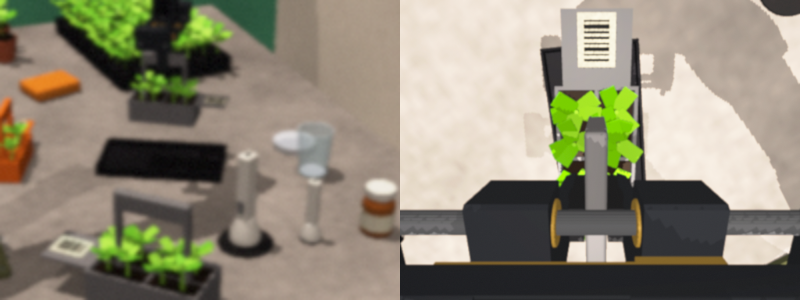

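The side crop shows the carrier hanging level about 10 cm above the empty tray, at (165,105). Its shelf is at z=0.150, a slope of 1.6 deg or less. The scanner stands on its pad at (245,235). Handing in.

```bash
python3 -c "
from h import *
s=sensors.get_state();print(s['clock'],s['opening'],abs(s['qd']).max());print(finish_job())"
```

```text
20.3 0.13051111765735965 0.0018298068556526466
the job is handed in; nothing more can be done
None
```

The job is handed in at 20.3 s: the scanner was held about 35 mm above the label for a little over 2 s and stood back upright on its pad, and the carrier is held level about 10 cm above the drip tray.

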